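Index the pallet to the blow-off nozzle and set the air throttle two turns open

TASK

Push the pallet along its rail until it drops into the detent of the blow-off station, where the lines on its edges meet the rail's index fingers. Then turn the valve handwheel clockwise until it is shut against its stop, and back it off exactly two full turns from there. Finish while still gripping the wheel's crank handle at that setting - do not let go at the end - with the pallet still in its detent and the other things on the bench left where they are.

Things in the scene. Friction and masses are not known exactly. Their poses are not given: they have to be found in the camera images.
- rail: fixed steel slide rail, 90 wide (its x), 300 long (its y), rail tops 28 above the bench, left or right of the robot's centre line. Origin: centre of its underside; its +y is the way the pallet must go. On its +x side a nozzle post, 155 tall, 92 off the rail's centre line and 60 beyond station_mark along +y; its brass nozzle reaches in over the workpiece
- pallet (a joint): pallet position along the rail's +y, m: 0 and 0.17 end stops, 0.12 the station detent; starts at 0 to 0.04. A sprung ball drops into a 12 mm wide notch: within about 3 mm it pulls the pallet in, and about 7 N pushes it out again. Elsewhere the pallet slides with about 2 N (plus 6 N per m/s) and stays where it is left
- push_face (a point): centre of the outer (-y) face of the pallet's push plate, 66 above the bench, axes as the rail's. Pallet: aluminium plate 90 wide, 120 long, 14 thick, underside 30 up; push plate across its -y end, 70 wide, 10 thick, from 44 to 88 above the bench, to be pushed or pinched from above. Beyond it 40 free, then the clamped workpiece, 50 x 50, top 86 above the bench
- pallet_mark (a point): thin black line over the pallet's -x edge (20 long on its top, and down its side), halfway along the pallet; this point is at the edge, 44 above the bench; level (along the rail) with station_mark when the pallet is in the detent; the +x edge has a like line
- station_mark (a point): on the station line, 44 above the bench at the inner edge of the steel index finger, 6 wide and 42 tall, that stands at the rail's -x side (a like one at +x)
- valve: fixed brass air throttle valve on a dark steel foot 110 x 75, on the other side of the robot's centre line from the rail. Origin: centre of its underside, below the wheel's axis
- wheel (a joint): angle of the handwheel, rad: 0 = shut, against a hard stop; grows as it opens, counterclockwise seen from above (2 turns open = 12.57; it can go on to 20). It starts between 1.2 and 4.5. Turning it takes about 0.06 N m (1 to 2 N at the handle); it stays where it is left
- wheel_axis (a point): on the wheel's vertical axis at the top of its hub, 98 above the bench. Wheel: dark steel, three spokes, rim centre line of radius 55, rim bar 14 thick, rim top 93 above the bench. It does not rise as it turns
- crank_handle: black upright round handle on the wheel's rim, 18 diameter, 46 tall, from 98 to 144 above the bench, on a circle of radius 55 about the wheel's axis; it spins freely about its own axis, so it can be held from above without turning the gripper. Origin: centre of its lower end
- handle_grip (a point): on the handle's axis, 126 above the bench: the place to grip it
- holder_a: bystander: bright steel tool holder standing upright on its nose, 128 tall, 62 across its flange; origin: centre of its underside
- holder_b: bystander: dark steel tool holder, same shape and size as holder_a; origin: centre of its underside
- collet_nut: bystander: dark steel ring nut lying flat, 50 across, 22 high; origin: centre of its underside
- screwdriver: bystander: screwdriver lying flat near the robot, about 200 long along its x axis; origin under its middle
- wrench: bystander: steel spanner lying flat near the robot, about 200 long along its x axis; origin under its middle
- mallet: bystander: hammer lying flat at the left, along its x axis; origin under its middle
- oil_can: bystander: small closed steel can, 56 across, 110 high, standing behind the gap between rail and valve; origin: centre of its underside

How it is judged:
By the outcome, as a careful person would: the job done as asked, in the order asked, and still so for the second after the job is handed in, while the arm keeps its last pose, push and grip.
It also fails if it takes over 72 s, if anything falls off the work surface, if the arm or the gripper's body presses on something with over 40 N, if the wrist force passes 120 N, or if a joint passes its speed limit or range.

ROBOT

A 6-joint arm with a two-finger parallel gripper is mounted at the origin on the work surface. World frame = base frame: x ahead of the robot, y to its left, z up, the work surface at z = 0. Lengths are in m, angles in rad, forces in N, time in s.
With the tool pointing down it reaches from about 0.35 to 0.775 m from the base axis. Payload 5.5 kg.
Tool frame: the origin (TCP) lies at the very end of the fingers, on their centre line; the grasp point (between the pads) lies env.hold_point_z behind it (env.hold_point_z is the distance from the TCP to the grasp point, in m); z points along the fingers, y is the line along which they close (so a half turn about z gives the same grasp; the last joint's range is limited). The gripper opens to 85 mm and grips with 20 to 120 N. Pads are 22 mm wide; open, the fingers measure 114 mm over their backs; the gripper's body (76 mm by 85 mm) begins 54 mm behind the grasp point. The pads swing forward as they close: fully open they stand 13 mm farther back than shut.
Start: joints at [1.192, 0.313, 0.046, 1.304, 0, 1.431], TCP at [0.136, 0.559, 0.231] pointing down, gripper open.
Joint ranges: [-2.76, 2.76], [-0.86, 1.69], [-1.03, 1.26], [-2.2, 2.34], [-1.47, 1.5], [-3.14, 3.14]. Speed limits (rad/s): [2.57, 2.57, 3.14, 3.14, 3.14, 3.14].

INTERFACE

Orientations are given as a unit quaternion [w, x, y, z].
In Python, from workcell import env gives the robot as it stands.
- The arm moves only by the tool carry_out, never from a script. Its argument "steps" is a list of rows, each a list of 3 entries, a list of its own where there are three numbers: the turn, a rotation vector about the tool's x, y, z in degrees, then the shift along the tool's x, y, z in cm, then the closure in counts, from 0 (fully open) to 255 (shut). A call has exactly 8 rows; each row is the pose to reach, as a shift and turn from the pose commanded when the call began, along the tool's axes at that moment; what a row does not reach only later rows make up. A row lasts 1/8 s, in which the tool goes at most 62.5 mm and 10.7 degrees, less where a joint would pass 70% of its speed; a pose out of reach is approached as far as the arm can. A call with a gripper value outside its range is refused whole. The fingers move at their own pace and stop on an object; "force" is the grip in N (left out, the last holds). Time passes only in rows, so rows that repeat a pose let the fingers close, or fill a call up. It gives the time, the measured TCP pose, the force, the opening and the grip force at its end, in the units of the state.
- env.get_state(): the state, without advancing time (a new reading comes with each control period).
- env.read_camera(name): name is "side" or "top" or "wrist"; returns (picture, depth): 420x560x3 uint8, red, green, blue; 420x560 float32, m along the optical axis (not along the pixel's ray), 0 where there is no reading.
- env.get_calibration(name): a dict with "fx", "fy", "cx", "cy" (pixels), "origin" and "orientation" of the camera in the world. Camera axes: x right, y up, looking along -z (the intrinsics and any distortion apply to the point x, -y, -z); pixel columns grow to the right and rows downward; lengths in m; the calibration is good to about 2 mm. A picture is of the moment at which its call begins: read the wrist's pose just before it. get_calibration takes no time and is no camera call; for the wrist camera it gives the pose at the moment of the call.
- env.hand_in(): hands the job in; it is judged then, once.
The state is a dict: "clock": time; "joint_pos": joint angles; "qvel": joint speeds; "tau": joint torques, N m; "tcp_pos": TCP position; "orientation": TCP orientation; "wrist_force": force on the tool from outside, world axes, zero at the start; "ft_torque": the same for the moment, N m; "finger_gap": finger opening in m; "grip_force": force on a finger pad.
Only numpy, scipy, OpenCV 4.12 (cv2) and the standard library are available. Lean on these libraries where they do the work, as an engineer would, in place of code of your own. Each camera call takes 0.05 s, during which the arm holds its last target. There are 200 camera calls.

## Working session

There is one attempt and no reset: what is moved stays moved. The work goes in short steps, Python scripts to look and compute and a tool call to move; the robot and the scene stay as the last step left them, time stands still between calls to the robot, and variables do not carry over. Pictures are saved under pics/ and viewed, at most 10 in all, crops included, and the job is handed in when it is done.

Besides the shell and the picture viewer there is one more tool, called after "Call:" as a command line: name --argument value ..., lists and objects as JSON in quotes. carry_out: Moves the arm, as the interface text tells. Its arguments: {"type":"object","properties":{"steps":{"type":"array","items":{"type":"array"}},"force":{"type":"number"}},"required":["steps"]}

```bash
ls; mkdir -p pics; cat > h.py <<'E'
import numpy as np, cv2
from scipy.spatial.transform import Rotation as R
from workcell import env
def rot(q): return R.from_quat([q[1],q[2],q[3],q[0]])
def cal(n):
    c=env.get_calibration(n); return c
def back(c,d,u,v,h=None):
    "pixel to world by depth (or on plane z=h)"
    r=np.array([(u-c['cx'])/c['fx'],-(v-c['cy'])/c['fy'],-1.0])
    o=np.array(c['origin']); w=rot(c['orientation']).apply(r)
    if h is not None: return o+w*(h-o[2])/w[2]
    return o+w*d[int(round(v)),int(round(u))]
def snap(n,f):
    c=cal(n); p,d=env.read_camera(n); cv2.imwrite(f'pics/{f}.png',p[:,:,::-1]); np.save(f'pics/{f}.npy',d); 
    import pickle; pickle.dump(c,open(f'pics/{f}.pkl','wb')); return c,p,d
def load(f):
    import pickle; return pickle.load(open(f'pics/{f}.pkl','rb')),cv2.imread(f'pics/{f}.png'),np.load(f'pics/{f}.npy')
E
python3 - <<'E'
from h import *
for n in ('top','side'):
    c,p,d=snap(n,n+'0'); print(c)
s=env.get_state(); print(s, env.hold_point_z)
E
```

```text
pics
{'fx': 425.9420591522434, 'fy': 425.9420591522434, 'cx': 277.0519860179488, 'cy': 208.56293713818812, 'origin': array([0.41539299, 0.05596249, 1.19744236]), 'orientation': array([ 0.70629662,  0.0452428 , -0.03264265, -0.70571427])}
{'fx': 439.3149265605753, 'fy': 439.3149265605753, 'cx': 284.3314671166952, 'cy': 211.8134209643202, 'origin': array([ 0.10563447, -0.57852426,  1.01802216]), 'orientation': array([ 0.89698539,  0.32953012, -0.10990534, -0.27340068])}
{'clock': 0.1, 'joint_pos': array([ 1.19242016e+00,  3.13939550e-01,  4.51013297e-02,  1.30360925e+00,
       -1.19480495e-05,  1.43118029e+00]), 'qvel': array([-1.20660110e-03, -2.11689206e-03,  2.30674026e-03,  1.05704807e-03,
        1.31440872e-04, -6.88493941e-05]), 'tau': array([ 2.11194514e-03, -4.81727135e+01,  2.99243009e+01,  1.28182996e-02,
       -7.53537870e-05, -8.60515392e-07]), 'tcp_pos': array([0.13583839, 0.55825577, 0.23049351]), 'orientation': array([-2.05662514e-04,  1.19096662e-01,  9.92882321e-01, -7.99566519e-04]), 'wrist_force': array([ 0.25069074, -0.07746948,  0.14619621]), 'ft_torque': array([ 0.03481368, -0.06981022,  0.00851187]), 'grip_force': 0.0, 'finger_gap': 0.08550232752502511} 0.0187
```

View pics/top0.png

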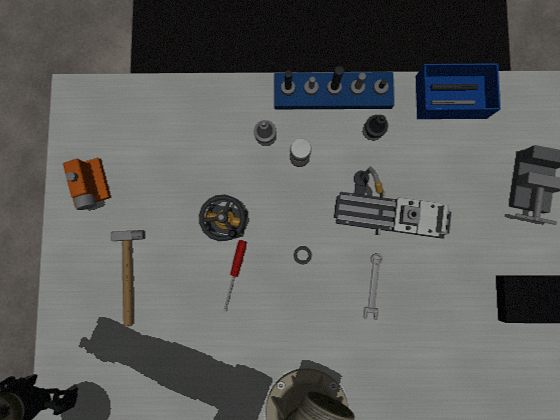

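View pics/side0.png

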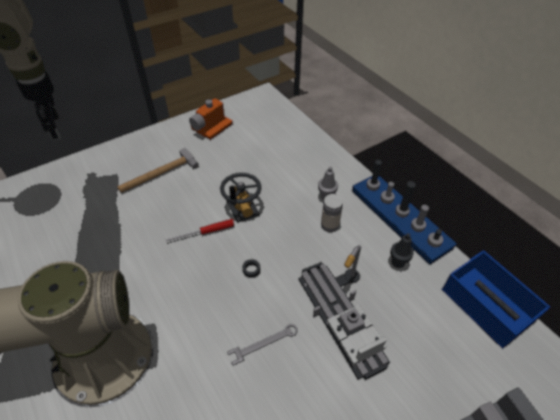

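The top view shows the rail at (335–450, 192–237) with the pallet at its right end, and the push plate near column 447. The nozzle post is at (362,180) and the valve wheel at (222,217). I'll enlarge both.

```bash
python3 - <<'E'
from h import *
c,p,d=load('top0')
a=cv2.resize(p[160:250,325:460],None,fx=5.5,fy=5.5,interpolation=cv2.INTER_CUBIC)[:, :742]
b=cv2.resize(p[185:250,190:255],None,fx=6,fy=6,interpolation=cv2.INTER_CUBIC)
a=cv2.convertScaleAbs(a,alpha=1.3);b=cv2.convertScaleAbs(b,alpha=2)
cv2.imwrite('pics/ca.png',a);cv2.imwrite('pics/cb.png',b)
E
```

```text
(no output)
```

View pics/ca.png

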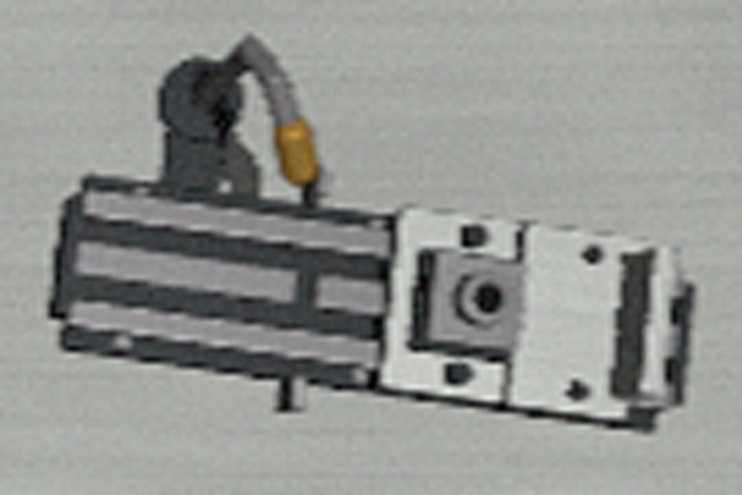

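View pics/cb.png

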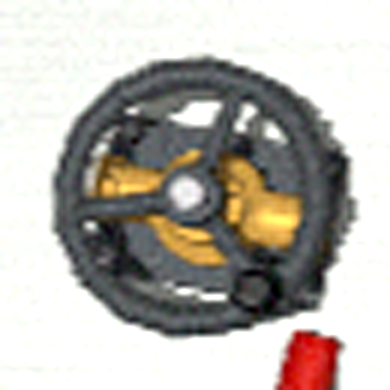

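Crop a (scale 5.5): the mid-pallet line runs from (522,225) to (510,400), and the index fingers are at (312,195) and (288,382). The push-plate top spans (665,250)–(650,405). Crop b (scale 6): hub at (186,192), crank handle top at (258,288).

```bash
python3 - <<'E'
from h import *
c,p,d=load('top0')
def A(u,v,h,n):
    U,V=325+u/5.5,160+v/5.5; q=back(c,d,U,V,h); print(n,q.round(4),back(c,d,U,V).round(4)); return q
l1=A(524,225,.044,'line +x');l2=A(510,402,.044,'line -x')
f1=A(312,195,.044,'finger+x');f2=A(288,380,.044,'finger-x')
a=A(668,250,.088,'plate top+x');b=A(652,405,.088,'plate top-x')
e1=A(400,208,.044,'pallet +y+x');e2=A(383,387,.044,'pallet+y-x')
def B(u,v,h,n):
    U,V=190+u/6,185+v/6; q=back(c,d,U,V,h); print(n,q.round(4),back(c,d,U,V).round(4)); return q
h=B(186,192,.098,'hub');k=B(258,288,.144,'handle')
print('r',np.linalg.norm((k-h)[:2]), np.degrees(np.arctan2(*(k-h)[1::-1])))
ax=(l1-l2)[:2]; print('w',np.linalg.norm(ax),'ang x',np.degrees(np.arctan2(ax[1],ax[0])))
ax=(f1-f2)[:2]; print('w',np.linalg.norm(ax),'ang x',np.degrees(np.arctan2(ax[1],ax[0])))
# rail long edge direction
g=(A(665,250,.044,'')-e1)[:2]
# z>0.05 point cloud in region
v,u=np.mgrid[160:250,325:460]
P=np.array([[back(c,d,x,y) for x in range(325,460)] for y in range(160,250)]).reshape(-1,3)
Q=P[(P[:,2]>.08)&(P[:,2]<.095)]; 
print(Q.shape); Q2=Q[Q[:,1]<np.median(Q[:,1])-.03]; print(Q2[:,:2].min(0),Q2[:,:2].max(0))
T=P[(P[:,2]>.025)&(P[:,2]<.05)]
r=cv2.minAreaRect(T[:,:2].astype(np.float32)); print(r)
print('delta to station (fingers - line)', (f1+f2-l1-l2)[:2]/2, np.linalg.norm((f1+f2-l1-l2)[:2]/2))
E
```

```text
line +x [ 0.5639 -0.3121  0.044 ] [ 0.5632 -0.3105  0.049 ]
line -x [ 0.4765 -0.3022  0.044 ] [ 0.4766 -0.3024  0.0432]
finger+x [ 0.5789 -0.2083  0.044 ] [ 0.5806 -0.211   0.0321]
finger-x [ 0.4872 -0.1942  0.044 ] [ 0.4886 -0.1989  0.0226]
plate top+x [ 0.5462 -0.3654  0.088 ] [ 0.5459 -0.3643  0.0909]
plate top-x [ 0.4729 -0.3549  0.088 ] [ 0.4763 -0.3793  0.0221]
pallet +y+x [ 0.5724 -0.2514  0.044 ] [ 0.572  -0.2506  0.047 ]
pallet+y-x [ 0.4838 -0.2405  0.044 ] [ 0.4838 -0.2404  0.0447]
hub [0.515  0.2213 0.098 ] [0.5147 0.2207 0.1018]
handle [0.4711 0.1839 0.144 ] [0.4713 0.1845 0.139 ]
r 0.05769702333113558 -139.6299498340208
w 0.08788372459733487 ang x -6.445773849972113
w 0.09271501991652517 ang x -8.703944721531608
 [ 0.5514 -0.3807  0.044 ] [ 0.5459 -0.3629  0.091 ]
(228, 3)Traceback (most recent call last):
  File "<stdin>", line 21, in <module>
    return umr_minimum(a, axis, None, out, keepdims, initial, where)
ValueError: zero-size array to reduction operation minimum which has no identity
```

```bash
cat >> h.py <<'E'
def down(yaw):
    "tool z down, tool y at world angle yaw (deg)"
    a=np.radians(yaw); y=np.array([np.cos(a),np.sin(a),0]); z=np.array([0,0,-1.]); return R.from_matrix(np.c_[np.cross(y,z),y,z])
def rows(targets,start=None):
    "targets: (pos,Rotation); rows from the present pose"
    s=env.get_state(); p0,r0=(s['tcp_pos'],rot(s['orientation'])) if start is None else start
    for p,r in targets:
        print((r0.inv()*r).as_rotvec(degrees=True).round(1).tolist(), (100*r0.inv().apply(np.array(p)-p0)).round(2).tolist())
E
python3 - <<'E'
from h import *
c,p,d=load('top0')
for u,v in [(297,150),(290,130),(300,170),(262,50),(200,100)]:
    print(u,v,back(c,d,325+u/5.5,160+v/5.5).round(3))
N=22
a0,a1=np.arctan2(.558,.136),np.arctan2(-.408,.508)
t=[]
for i in range(1,N+1):
    f=i/N; a=a0+(a1-a0)*f; r=.575+(.652-.575)*f
    t.append(([r*np.cos(a),r*np.sin(a),.23],down(76.3-83.3*f)))
rr=down(76.3)
prev=(np.array([.13584,.55826,.2305]),rot(env.get_state()['orientation']))
for k in range(0,N,8):
    print('call'); rows(t[k:k+8],prev); prev=(np.array(t[min(k+7,N-1)][0]),t[min(k+7,N-1)][1])
E
```

```text
297 150 [ 0.585 -0.178  0.148]
290 130 [ 0.593 -0.174  0.152]
300 170 [ 0.577 -0.181  0.141]
262 50 [ 0.63  -0.163  0.15 ]
200 100 [ 0.63  -0.158  0.024]
call
[-0.1, -0.0, 3.8] [-5.3, 0.15, 0.05]
[-0.1, -0.0, 7.6] [-10.59, -0.23, 0.05]
[-0.1, -0.0, 11.4] [-15.86, -1.09, 0.05]
[-0.1, -0.0, 15.2] [-21.05, -2.44, 0.05]
[-0.1, 0.0, 19.0] [-26.14, -4.28, 0.05]
[-0.1, 0.0, 22.7] [-31.06, -6.58, 0.05]
[-0.1, 0.0, 26.5] [-35.77, -9.35, 0.06]
[-0.1, 0.0, 30.3] [-40.24, -12.55, 0.06]
call
[0.0, 0.0, 3.8] [-5.44, -1.01, 0.0]
[0.0, 0.0, 7.6] [-10.79, -2.53, 0.0]
[0.0, 0.0, 11.4] [-16.01, -4.53, 0.0]
[0.0, 0.0, 15.1] [-21.05, -7.03, 0.0]
[0.0, 0.0, 18.9] [-25.87, -9.99, 0.0]
[0.0, 0.0, 22.7] [-30.43, -13.39, 0.0]
[0.0, 0.0, 26.5] [-34.68, -17.23, 0.0]
[0.0, 0.0, 30.3] [-38.58, -21.45, 0.0]
call
[0.0, 0.0, 3.8] [-5.35, -2.19, 0.0]
[0.0, 0.0, 7.6] [-10.51, -4.88, 0.0]
[0.0, 0.0, 11.4] [-15.43, -8.04, 0.0]
[0.0, 0.0, 15.1] [-20.07, -11.66, 0.0]
[0.0, 0.0, 18.9] [-24.37, -15.71, 0.0]
[0.0, 0.0, 22.7] [-28.31, -20.17, 0.0]
```

Call:
carry_out --steps '[[[0, 0, 3.8], [-5.3, 0.15, 0], 255], [[0, 0, 7.6], [-10.6, -0.2, 0], 255], [[0, 0, 11.4], [-15.9, -1.1, 0], 255], [[0, 0, 15.2], [-21, -2.4, 0], 255], [[0, 0, 19], [-26.1, -4.3, 0], 255], [[0, 0, 22.7], [-31, -6.6, 0], 255], [[0, 0, 26.5], [-35.8, -9.4, 0], 255], [[0, 0, 30.3], [-40.2, -12.5, 0], 255]]'

```text
clock: 1.1
tcp_pos: [0.4982, 0.3407, 0.2306]
orientation: [-0.0, 0.376, 0.927, -0.0]
wrist_force: [0.4, 0.3, 0.4]
finger_gap: -0.0
grip_force: 0.0
```

Call:
carry_out --steps '[[[0, 0, 3.8], [-5.4, -1.0, 0], 255], [[0, 0, 7.6], [-10.8, -2.5, 0], 255], [[0, 0, 11.4], [-16, -4.5, 0], 255], [[0, 0, 15.1], [-21, -7, 0], 255], [[0, 0, 18.9], [-25.9, -10, 0], 255], [[0, 0, 22.7], [-30.4, -13.4, 0], 255], [[0, 0, 26.5], [-34.7, -17.2, 0], 255], [[0, 0, 30.3], [-38.6, -21.4, 0], 255]]'

```text
clock: 2.1
tcp_pos: [0.6261, -0.0817, 0.2305]
orientation: [-0.0, 0.605, 0.797, -0.0]
wrist_force: [0.6, 0.2, -0.5]
finger_gap: 0.0001
grip_force: 0.0
```

Call:
carry_out --steps '[[[0, 0, 3.8], [-5.3, -2.2, 0], 255], [[0, 0, 7.6], [-10.5, -4.9, 0], 255], [[0, 0, 11.4], [-15.4, -8, 0], 255], [[0, 0, 15.1], [-20, -11.7, 0], 255], [[0, 0, 18.9], [-24.4, -15.7, 0], 255], [[0, 0, 22.7], [-28.3, -20.2, 0], 255], [[0, 0, 22.7], [-28.3, -20.2, 0], 255], [[0, 0, 22.7], [-28.3, -20.2, 0], 255]]'

```text
clock: 3.1
tcp_pos: [0.5081, -0.4069, 0.2307]
orientation: [-0.001, 0.749, 0.663, 0.0]
wrist_force: [0.1, 0.8, -0.5]
finger_gap: 0.0002
grip_force: 0.0
```

```bash
python3 - <<'E'
from h import *
snap('wrist','w1'); c=cal('wrist'); s=env.get_state()
print(s['clock'],s['tcp_pos'],s['orientation'],s['joint_pos'],c)
E
```

```text
3.15 [ 0.50863811 -0.40618498  0.23089729] [-5.09924238e-04  7.48565480e-01  6.63060643e-01  2.13815780e-04] [-7.97306305e-01  4.67943147e-01  2.74004917e-01  1.37785597e+00
  4.76661543e-04  8.94485697e-01] {'fx': 292.693544508266, 'fy': 292.693544508266, 'cx': 279.1388882015041, 'cy': 206.50198363581524, 'origin': array([ 0.51728511, -0.33395459,  0.37380542]), 'orientation': array([ 0.98786595, -0.14308372,  0.00889672, -0.05973916])}
```

View pics/w1.png

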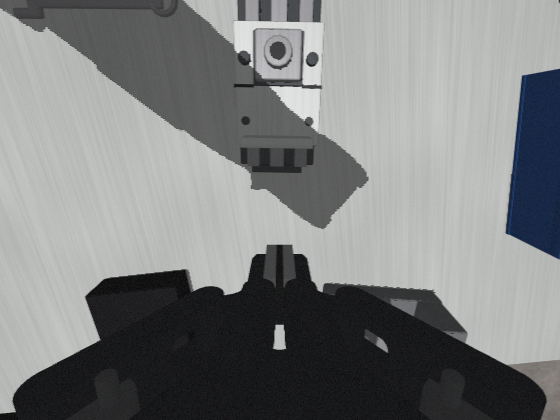

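The wrist view shows the mid-pallet line at row 86 (columns 234–322), the push-plate top at rows 137–148 (columns 241–314), and its striped outer face below that, down to row 166.

```bash
python3 - <<'E'
from h import *
c,p,d=load('w1')
for n,u,v,h in [('lineL',234,86,.044),('lineR',322,86,.044),('plateBL',241,148,.088),('plateBR',314,148,.088),('plTL',245,137,.088),('plTR',312,137,.088),('palTL',235,21,.044),('palTR',322,22,.044)]:
    print(n,back(c,d,u,v,h).round(4),back(c,d,u,v-2).round(4))
E
```

```text
lineL [ 0.4739 -0.2951  0.044 ] [ 0.474  -0.293   0.0426]
lineR [ 0.5653 -0.3063  0.044 ] [ 0.5718 -0.3004  0.0009]
plateBL [ 0.4771 -0.3558  0.088 ] [ 0.4774 -0.354   0.0878]
plateBR [ 0.5468 -0.3644  0.088 ] [ 5.562e-01 -3.711e-01 -2.000e-04]
plTL [ 0.4825 -0.3461  0.088 ] [ 0.4786 -0.3455  0.0524]
plTR [ 0.5458 -0.3539  0.088 ] [ 0.5504 -0.3547  0.0445]
palTL [ 0.4847 -0.2362  0.044 ] [ 0.4809 -0.2215  0.0014]
palTR [ 0.5701 -0.2475  0.044 ] [ 5.774e-01 -2.339e-01 -3.000e-04]
```

Call:
carry_out --steps '[[[0, 0, 0], [0, 0, 3], 255], [[0, 0, 0], [0, 0, 6.5], 255], [[0, 0, 0], [0, 0, 10], 255], [[0, 0, 0], [0, 0, 13.5], 255], [[0, 0, 0], [0, 0, 16], 255], [[0, 0, 0], [0, 0, 17.4], 255], [[0, 0, 0], [1, 0, 17.4], 255], [[0, 0, 0], [2, 0, 17.4], 255]]'

```text
clock: 4.15
tcp_pos: [0.5118, -0.3865, 0.0585]
orientation: [0.001, 0.749, 0.663, 0.0]
wrist_force: [-0.3, 0.8, -0.8]
finger_gap: -0.0002
grip_force: 0.0
```

Call:
carry_out --steps '[[[0, 0, 0], [0.6, 0, 0], 255], [[0, 0, 0], [1.2, 0, 0], 255], [[0, 0, 0], [2, 0, 0], 255], [[0, 0, 0], [3, 0, 0], 255], [[0, 0, 0], [4, 0, 0], 255], [[0, 0, 0], [5, 0, 0], 255], [[0, 0, 0], [6, 0, 0], 255], [[0, 0, 0], [7, 0, 0], 255]]'

```text
clock: 5.15
tcp_pos: [0.5204, -0.3202, 0.0581]
orientation: [0.003, 0.749, 0.662, -0.001]
wrist_force: [1.0, -7.3, -1.5]
finger_gap: -0.0
grip_force: 3.5
```

Call:
carry_out --steps '[[[0, 0, 0], [0.8, 0, 0], 255], [[0, 0, 0], [1.5, 0, 0], 255], [[0, 0, 0], [2, 0, 0], 255], [[0, 0, 0], [2.3, 0, 0], 255], [[0, 0, 0], [2.6, 0, 0], 255], [[0, 0, 0], [2.8, 0, 0], 255], [[0, 0, 0], [2.9, 0, 0], 255], [[0, 0, 0], [3, 0, 0], 255]]'

```text
clock: 6.15
tcp_pos: [0.5246, -0.2903, 0.0581]
orientation: [0.003, 0.749, 0.662, -0.0]
wrist_force: [3.2, -6.2, -3.2]
finger_gap: 0.0
grip_force: 2.8
```

```bash
python3 - <<'E'
from h import *
c,p,d=snap('wrist','w2'); s=env.get_state()
print(s['clock'],s['tcp_pos'],s['wrist_force'])
a=cv2.resize(p[0:270,140:420,::-1],None,fx=2.2,fy=2.2,interpolation=cv2.INTER_CUBIC)
cv2.imwrite('pics/w2c.png',cv2.convertScaleAbs(a,alpha=1.3))
snap('top','t2')
E
```

```text
6.2 [ 0.52458941 -0.28998688  0.05812654] [ 3.47276275 -5.00244187 -1.50814971]
```

View pics/w2c.png

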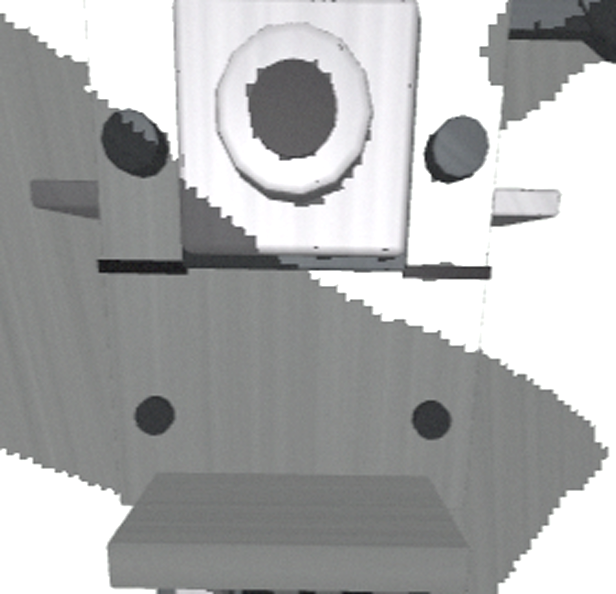

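The line is at crop rows 266 (left) and 272 (right). The finger tops are at rows ~182–207 (left, inner edge at column 99) and ~190–215 (right, column 493).

```bash
python3 - <<'E'
from h import *
c,p,d=load('w2')
yr=np.array([.1219,.9925])
for n,u,v in [('lineL',99,266),('fLtop',97,182),('fLfront',97,208),('fLlow',97,218),('lineR',489,272),('fRtop',494,190),('fRfront',494,215),('fRlow',494,225)]:
    U,V=140+u/2.2,v/2.2
    q=back(c,d,U,V,.044); print(n,q.round(4),(q[:2]@yr).round(4),back(c,d,U+(-4 if n[0]+n[1]=='fL' else 4 if n[1]=='R' else 0),V).round(4))
E
```

```text
lineL [ 0.4854 -0.2127  0.044 ] -0.1519 [ 0.4846 -0.2126  0.0414]
fLtop [ 0.4888 -0.1948  0.044 ] -0.1338 [ 0.4864 -0.1943  0.0423]
fLfront [ 0.4877 -0.2002  0.044 ] -0.1393 [ 0.4832 -0.1991  0.0358]
fLlow [ 0.4872 -0.2023  0.044 ] -0.1414 [ 0.472  -0.1978  0.0005]
lineR [ 0.5757 -0.2252  0.044 ] -0.1533 [ 0.5763 -0.2253  0.042 ]
fRtop [ 0.5776 -0.2074  0.044 ] -0.1355 [ 0.58   -0.2076  0.0427]
fRfront [ 0.5774 -0.2128  0.044 ] -0.1408 [ 0.5801 -0.213   0.0417]
fRlow [ 0.5773 -0.2149  0.044 ] -0.143 [ 0.5911 -0.2147  0.004 ]
```

Call:
carry_out --steps '[[[0, 0, 0], [0.3, 0, 0], 255], [[0, 0, 0], [0.6, 0, 0], 255], [[0, 0, 0], [0.8, 0, 0], 255], [[0, 0, 0], [1, 0, 0], 255], [[0, 0, 0], [1.1, 0, 0], 255], [[0, 0, 0], [1.2, 0, 0], 255], [[0, 0, 0], [1.25, 0, 0], 255], [[0, 0, 0], [1.25, 0, 0], 255]]'

```text
clock: 7.25
tcp_pos: [0.5239, -0.2746, 0.0569]
orientation: [-0.001, 0.749, 0.663, 0.0]
wrist_force: [-0.3, -0.6, -0.4]
finger_gap: 0.0
grip_force: 0.0
```

Call:
carry_out --steps '[[[0, 0, 0], [0.05, 0, 0], 255], [[0, 0, 0], [0.05, 0, 0], 255], [[0, 0, 0], [0.1, 0, 0], 255], [[0, 0, 0], [0.1, 0, 0], 255], [[0, 0, 0], [0.15, 0, 0], 255], [[0, 0, 0], [0.15, 0, 0], 255], [[0, 0, 0], [0.15, 0, 0], 255], [[0, 0, 0], [0.15, 0, 0], 255]]'

```text
clock: 8.25
tcp_pos: [0.5246, -0.2743, 0.0572]
orientation: [0.0, 0.749, 0.663, -0.0]
wrist_force: [-0.4, -2.9, -1.6]
finger_gap: -0.0002
grip_force: 1.6
```

```bash
python3 - <<'E'
from h import *
c,p,d=snap('wrist','w3'); s=env.get_state()
print(s['clock'],s['tcp_pos'],s['wrist_force'])
a=cv2.resize(p[50:160,140:420,::-1],None,fx=2.8,fy=2.8,interpolation=cv2.INTER_CUBIC)
cv2.imwrite('pics/w3c.png',cv2.convertScaleAbs(a,alpha=1.1))
E
```

```text
8.3 [ 0.52458253 -0.27423298  0.05720522] [-0.36843522 -3.94176961 -1.47052211]
```

View pics/w3c.png

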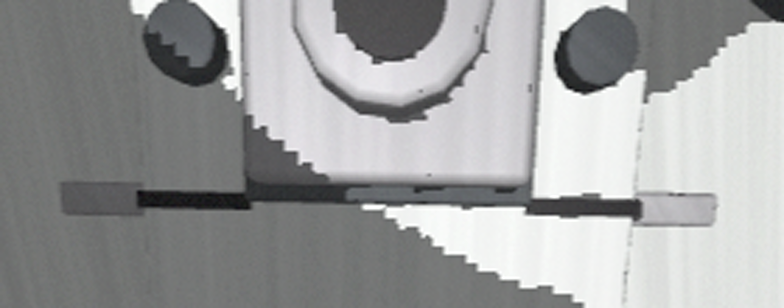

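The lines now meet the index fingers: line row 199 against finger centre 198 on the left, 208 against 209 on the right. The pallet is seated, so I'll back off, rise and swing to the valve.

Call:
carry_out --steps '[[[0, 0, 0], [-0.5, 0, 0], 255], [[0, 0, 0], [-2, 0, 0], 255], [[0, 0, 0], [-3.5, 0, 0], 255], [[0, 0, 0], [-4, 0, -4], 255], [[0, 0, 0], [-4, 0, -9], 255], [[0, 0, 0], [-4, 0, -14], 255], [[0, 0, 0], [-4, 0, -19], 0], [[0, 0, 0], [-4, 0, -20], 0]]'

```text
clock: 9.3
tcp_pos: [0.5211, -0.3158, 0.2618]
orientation: [0.004, 0.749, 0.662, 0.001]
wrist_force: [-1.5, 1.1, -0.1]
finger_gap: 0.0355
grip_force: 0.0
```

```bash
python3 - <<'E'
from h import *
s=env.get_state();print(s['tcp_pos'],s['clock'])
p0=s['tcp_pos'];a0=np.arctan2(p0[1],p0[0]);r0=np.hypot(p0[0],p0[1]);a1=np.arctan2(.10,.475);r1=np.hypot(.10,.475)
t=[]
for i in range(1,10):
    f=i/9;a=a0+(a1-a0)*f;r=r0+(r1-r0)*f
    t.append(([r*np.cos(a),r*np.sin(a),.25],down(-7+7*f)))
rows(t)
E
```

```text
[ 0.52111083 -0.31579253  0.26180997] 9.3
[0.4, 0.2, -0.8] [5.19, 0.58, 1.17]
[0.4, 0.2, -1.6] [10.3, 0.71, 1.15]
[0.4, 0.2, -2.4] [15.28, 0.38, 1.13]
[0.4, 0.2, -3.1] [20.11, -0.38, 1.1]
[0.4, 0.2, -3.9] [24.74, -1.54, 1.08]
[0.4, 0.2, -4.7] [29.15, -3.08, 1.05]
[0.4, 0.2, -5.5] [33.29, -4.97, 1.03]
[0.4, 0.2, -6.2] [37.15, -7.18, 1.0]
[0.4, 0.2, -7.0] [40.71, -9.67, 0.97]
```

Call:
carry_out --steps '[[[0, 0, -1], [5, 0.5, 0.5], 0], [[0, 0, -2], [10, 0.7, 1], 0], [[0, 0, -3], [15.5, 0.4, 1], 0], [[0, 0, -4], [21, -0.5, 1], 0], [[0, 0, -5], [26.5, -2.2, 1], 0], [[0, 0, -6], [32, -4.5, 1], 0], [[0, 0, -7], [37, -7, 1], 0], [[0, 0, -7], [40.7, -9.7, 1], 0]]'

```text
clock: 10.3
tcp_pos: [0.4722, 0.1036, 0.2464]
orientation: [-0.001, 0.707, 0.707, -0.0]
wrist_force: [-0.2, 0.3, 0.9]
finger_gap: 0.0852
grip_force: 0.0
```

```bash
python3 - <<'E'
from h import *
env.read_camera('side');env.read_camera('side')
c,p,d=snap('wrist','w4'); s=env.get_state()
print(s['clock'],s['tcp_pos'],s['orientation'],s['finger_gap'])
cv2.imwrite('pics/w4c.png',cv2.convertScaleAbs(cv2.resize(p[:,:,::-1],(800,600)),alpha=1.5))
E
```

```text
10.45 [0.47197787 0.10324627 0.24678573] [-4.11518796e-04  7.05826034e-01  7.08385017e-01 -3.29830703e-04] 0.08554293083619778
```

View pics/w4c.png

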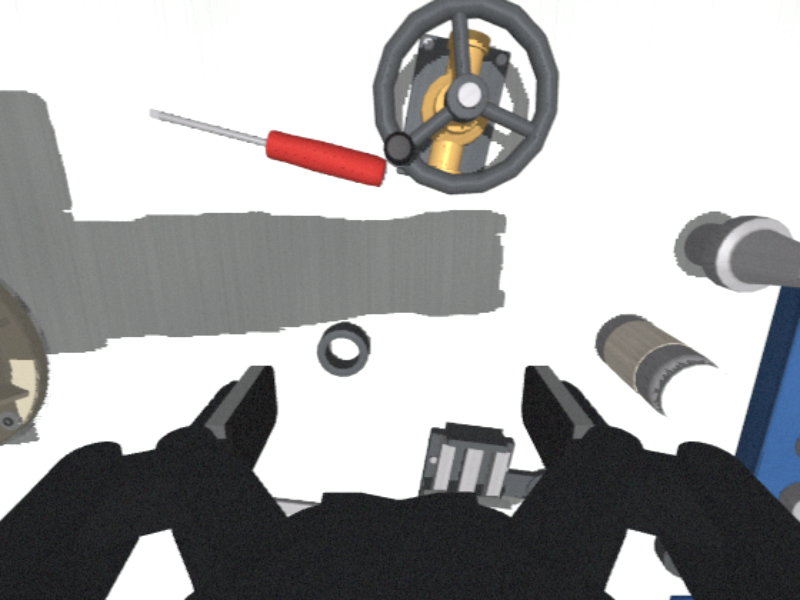

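The wrist view (scale 1.429) shows the hub top at (469,95) and the handle top at (400,147). The rim spans columns 374–558 and the screwdriver tip lies just left of the handle.

```bash
python3 - <<'E'
from h import *
c,p,d=load('w4');k=560/800
H=back(c,d,469*k,95*k,.098);K=back(c,d,400*k,147*k,.144)
print(H,back(c,d,469*k,95*k)); print(K,back(c,d,400*k,147*k))
v=(K-H)[:2];print(np.linalg.norm(v),np.degrees(np.arctan2(v[1],v[0])))
E
```

```text
[0.5141862  0.22439155 0.098     ] [0.51342294 0.22357516 0.10308259]
[0.47042057 0.19048216 0.144     ] [0.4704204  0.19040406 0.14548327]
0.055364945132174354 -142.23165068873655
```

Call:
carry_out --steps '[[[0, 0, 0], [4, 0, 2], 0], [[0, 0, 0], [7.5, -0.1, 4], 0], [[0, 0, 0], [8.7, -0.15, 6], 0], [[0, 0, 0], [8.7, -0.15, 9], 0], [[0, 0, 0], [8.7, -0.15, 12], 0], [[0, 0, 0], [8.7, -0.15, 13.9], 0], [[0, 0, 0], [8.7, -0.15, 13.9], 0], [[0, 0, 0], [8.7, -0.15, 13.9], 0]]'

```text
clock: 11.45
tcp_pos: [0.4725, 0.1884, 0.1087]
orientation: [0.0, 0.707, 0.707, 0.0]
wrist_force: [-0.2, 0.9, -0.3]
finger_gap: 0.0853
grip_force: 0.0
```

Call:
carry_out --steps '[[[0, 0, 0], [0, 0, 0], 100], [[0, 0, 0], [0, 0, 0], 150], [[0, 0, 0], [0, 0, 0], 255], [[0, 0, 0], [0, 0, 0], 255], [[0, 0, 0], [0, 0, 0], 255], [[0, 0, 0], [0, 0, 0], 255], [[0, 0, 0], [0, 0, 0], 255], [[0, 0, 0], [0, 0, 0], 255]]' --force 40

```text
clock: 12.45
tcp_pos: [0.4711, 0.189, 0.1086]
orientation: [-0.0, 0.707, 0.707, -0.0]
wrist_force: [-3.4, -2.1, 5.8]
finger_gap: 0.0168
grip_force: 39.2
```

```bash
python3 - <<'E'
from h import *
s=env.get_state();print(s['clock'],s['tcp_pos'],s['orientation'],s['finger_gap'],s['grip_force'],s['wrist_force'],s['ft_torque'])
C=np.array([.5142,.2244]);v=s['tcp_pos'][:2]-C;print(np.linalg.norm(v),np.degrees(np.arctan2(v[1],v[0])))
c,p,d=snap('wrist','w5')
cv2.imwrite('pics/w5c.png',cv2.resize(p[150:350,180:380,::-1],None,fx=3,fy=3))
E
```

```text
12.45 [0.47108644 0.18895232 0.10860269] [-7.08571396e-05  7.06987212e-01  7.07226284e-01 -2.45168080e-04] 0.016841200616115454 39.17785737197846 [-3.37991231 -2.07789069  5.8322777 ] [-0.31368457  0.67945657  0.02186539]
0.055815025899853064 -140.5731816304701
```

View pics/w5c.png

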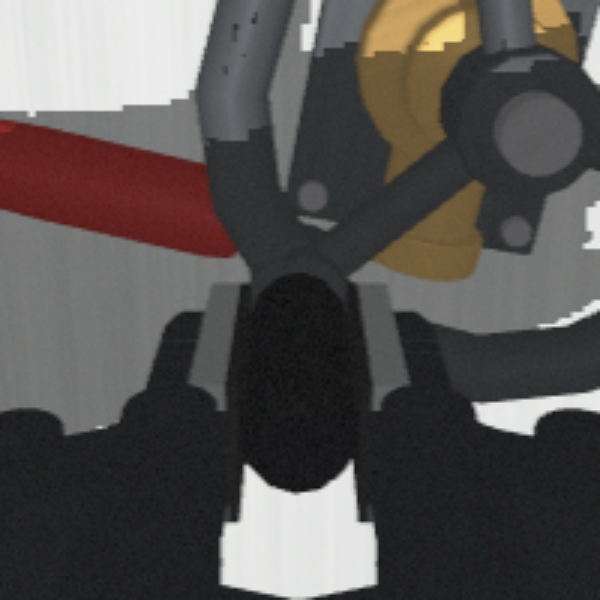

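The handle is held between the pads, gap 16.8 mm at 39 N. Next I turn it clockwise.

```bash
cat >> h.py <<'E'
def arc(step,n=8,C=(.5142,.2244),r=.055,a0=None):
    "rows in cm (tool x=+Y, tool y=+X) for n steps of step deg from the present angle"
    s=env.get_state(); v=s['tcp_pos'][:2]-np.array(C); a=np.degrees(np.arctan2(v[1],v[0])) if a0 is None else a0
    f=s['wrist_force']; t=np.radians(a)
    print('t',s['clock'],'ang',a.round(2),'r',np.linalg.norm(v).round(4),'Ftan',(-f[0]*np.sin(t)+f[1]*np.cos(t)).round(1),'Frad',(f[0]*np.cos(t)+f[1]*np.sin(t)).round(1),'Fz',f[2].round(1),'grip',s['grip_force'].round(1),s['finger_gap'].round(4))
    for i in range(1,n+1):
        b=np.radians(a+step*i); print([round(100*r*(np.sin(b)-np.sin(t)),2),round(100*r*(np.cos(b)-np.cos(t)),2),0],end=' ')
    print()
E
python3 -c "
from h import *
arc(-8)"
```

```text
Traceback (most recent call last):
  File "h.py", line 30, in arc
    print('t',s['clock'],'ang',a.round(2),'r',np.linalg.norm(v).round(4),'Ftan',(-f[0]*np.sin(t)+f[1]*np.cos(t)).round(1),'Frad',(f[0]*np.cos(t)+f[1]*np.sin(t)).round(1),'Fz',f[2].round(1),'grip',s['grip_force'].round(1),s['finger_gap'].round(4))
                                                                                                                                                                                                    ^^^^^^^^^^^^^^^^^^^^^
AttributeError: 'float' object has no attribute 'round'
```

```bash
sed -i "s/s\['grip_force'\].round(1),s\['finger_gap'\].round(4)/round(s['grip_force'],1),round(s['finger_gap'],4)/" h.py
python3 -c "
from h import *
arc(-8)"
```

```text
t 12.5 ang -140.57 r 0.0558 Ftan -0.6 Frad 4.2 Fz 5.6 grip 39.2 0.0168
[np.float64(0.63), np.float64(-0.44), 0] [np.float64(1.31), np.float64(-0.8), 0] [np.float64(2.03), np.float64(-1.05), 0] [np.float64(2.78), np.float64(-1.21), 0] [np.float64(3.55), np.float64(-1.25), 0] [np.float64(4.31), np.float64(-1.19), 0] [np.float64(5.06), np.float64(-1.02), 0] [np.float64(5.78), np.float64(-0.75), 0]
```

Call:
carry_out --steps '[[[0, 0, 0], [0.63, -0.44, 0], 255], [[0, 0, 0], [1.31, -0.8, 0], 255], [[0, 0, 0], [2.03, -1.05, 0], 255], [[0, 0, 0], [2.78, -1.21, 0], 255], [[0, 0, 0], [3.55, -1.25, 0], 255], [[0, 0, 0], [4.31, -1.19, 0], 255], [[0, 0, 0], [5.06, -1.02, 0], 255], [[0, 0, 0], [5.78, -0.75, 0], 255]]'

```text
clock: 13.5
tcp_pos: [0.4631, 0.2475, 0.1086]
orientation: [-0.001, 0.707, 0.707, -0.0]
wrist_force: [-4.0, 0.8, 5.7]
finger_gap: 0.0169
grip_force: 39.3
```

```bash
sed -i "s/print(\[round(100\*r\*(np.sin(b)-np.sin(t)),2)/print([round(float(100*r*(np.sin(b)-np.sin(t))),2)/; s/,round(100\*r\*(np.cos(b)-np.cos(t)),2),0\]/,round(float(100*r*(np.cos(b)-np.cos(t))),2),0]/" h.py
python3 -c "
from h import *
arc(-2)"
```

```text
t 13.5 ang 155.72 r 0.0561 Ftan 1.0 Frad 4.0 Fz 5.7 grip 39.3 0.0169
[0.17, 0.08, 0] [0.34, 0.17, 0] [0.51, 0.26, 0] [0.68, 0.36, 0] [0.84, 0.47, 0] [0.99, 0.58, 0] [1.15, 0.7, 0] [1.29, 0.82, 0]
```

Call:
carry_out --steps '[[[0, 0, 0], [0.17, 0.08, 0], 255], [[0, 0, 0], [0.34, 0.17, 0], 255], [[0, 0, 0], [0.51, 0.26, 0], 255], [[0, 0, 0], [0.68, 0.36, 0], 255], [[0, 0, 0], [0.84, 0.47, 0], 255], [[0, 0, 0], [0.99, 0.58, 0], 255], [[0, 0, 0], [1.15, 0.7, 0], 255], [[0, 0, 0], [1.29, 0.82, 0], 255]]'

```text
clock: 14.5
tcp_pos: [0.4716, 0.2606, 0.1086]
orientation: [-0.001, 0.707, 0.707, 0.0]
wrist_force: [-3.2, 1.7, 5.0]
finger_gap: 0.0168
grip_force: 39.3
```

```bash
python3 -c "
from h import *
arc(-2)"
```

```text
t 14.5 ang 139.65 r 0.0559 Ftan 0.8 Frad 3.5 Fz 5.0 grip 39.3 0.0168
[0.14, 0.13, 0] [0.28, 0.26, 0] [0.42, 0.4, 0] [0.55, 0.54, 0] [0.67, 0.68, 0] [0.79, 0.83, 0] [0.91, 0.99, 0] [1.02, 1.14, 0]
```

```bash
python3 -c "
from h import *
for k in range(7): print(139.65-24*k); arc(-3,a0=np.float64(139.65-24*k))" | grep -v Ftan
```

```text
139.65
[0.21, 0.19, 0] [0.42, 0.4, 0] [0.61, 0.61, 0] [0.79, 0.83, 0] [0.96, 1.06, 0] [1.12, 1.31, 0] [1.27, 1.55, 0] [1.4, 1.81, 0] 
115.65
[0.12, 0.26, 0] [0.22, 0.53, 0] [0.31, 0.8, 0] [0.39, 1.08, 0] [0.45, 1.36, 0] [0.49, 1.65, 0] [0.52, 1.93, 0] [0.54, 2.22, 0] 
91.65
[0.0, 0.29, 0] [-0.01, 0.58, 0] [-0.04, 0.86, 0] [-0.09, 1.15, 0] [-0.15, 1.43, 0] [-0.22, 1.71, 0] [-0.31, 1.98, 0] [-0.41, 2.25, 0] 
67.65
[-0.12, 0.26, 0] [-0.25, 0.52, 0] [-0.39, 0.77, 0] [-0.55, 1.01, 0] [-0.71, 1.25, 0] [-0.9, 1.47, 0] [-1.09, 1.68, 0] [-1.29, 1.89, 0] 
43.650000000000006
[-0.21, 0.19, 0] [-0.44, 0.38, 0] [-0.67, 0.54, 0] [-0.91, 0.7, 0] [-1.16, 0.85, 0] [-1.42, 0.98, 0] [-1.68, 1.1, 0] [-1.95, 1.2, 0] 
19.650000000000006
[-0.27, 0.09, 0] [-0.55, 0.16, 0] [-0.83, 0.23, 0] [-1.12, 0.27, 0] [-1.4, 0.3, 0] [-1.69, 0.32, 0] [-1.98, 0.32, 0] [-2.27, 0.3, 0] 
-4.349999999999994
[-0.29, -0.03, 0] [-0.57, -0.07, 0] [-0.85, -0.13, 0] [-1.13, -0.21, 0] [-1.41, -0.29, 0] [-1.67, -0.4, 0] [-1.94, -0.51, 0] [-2.19, -0.64, 0]
```

Call:
carry_out --steps '[[[0, 0, 0], [0.21, 0.19, 0], 255], [[0, 0, 0], [0.42, 0.4, 0], 255], [[0, 0, 0], [0.61, 0.61, 0], 255], [[0, 0, 0], [0.79, 0.83, 0], 255], [[0, 0, 0], [0.96, 1.06, 0], 255], [[0, 0, 0], [1.12, 1.31, 0], 255], [[0, 0, 0], [1.27, 1.55, 0], 255], [[0, 0, 0], [1.4, 1.81, 0], 255]]'

```text
clock: 15.5
tcp_pos: [0.4905, 0.2746, 0.1086]
orientation: [-0.0, 0.707, 0.707, 0.001]
wrist_force: [-2.3, 3.8, 5.5]
finger_gap: 0.0168
grip_force: 39.2
```

Call:
carry_out --steps '[[[0, 0, 0], [0.12, 0.26, 0], 255], [[0, 0, 0], [0.22, 0.53, 0], 255], [[0, 0, 0], [0.31, 0.8, 0], 255], [[0, 0, 0], [0.39, 1.08, 0], 255], [[0, 0, 0], [0.45, 1.36, 0], 255], [[0, 0, 0], [0.49, 1.65, 0], 255], [[0, 0, 0], [0.52, 1.93, 0], 255], [[0, 0, 0], [0.54, 2.22, 0], 255]]'

```text
clock: 16.5
tcp_pos: [0.5133, 0.2794, 0.1086]
orientation: [0.0, 0.707, 0.707, 0.001]
wrist_force: [-2.7, 2.8, 5.2]
finger_gap: 0.0171
grip_force: 39.3
```

Call:
carry_out --steps '[[[0, 0, 0], [0, 0.29, 0], 255], [[0, 0, 0], [-0.01, 0.58, 0], 255], [[0, 0, 0], [-0.04, 0.86, 0], 255], [[0, 0, 0], [-0.09, 1.15, 0], 255], [[0, 0, 0], [-0.15, 1.43, 0], 255], [[0, 0, 0], [-0.22, 1.71, 0], 255], [[0, 0, 0], [-0.31, 1.98, 0], 255], [[0, 0, 0], [-0.41, 2.25, 0], 255]]'

```text
clock: 17.5
tcp_pos: [0.5237, 0.2782, 0.1083]
orientation: [-0.009, 0.705, 0.709, -0.005]
wrist_force: [-36.2, 14.2, 27.3]
finger_gap: 0.0167
grip_force: 42.9
```

Call:
carry_out --steps '[[[0, 0, 0], [0.1, -0.3, 0], 255], [[0, 0, 0], [0.2, -0.6, 0], 255], [[0, 0, 0], [0.3, -0.9, 0], 255], [[0, 0, 0], [0.3, -1.0, 0], 255], [[0, 0, 0], [0.3, -1.0, 0], 255], [[0, 0, 0], [0.3, -1.0, 0], 255], [[0, 0, 0], [0.3, -1.0, 0], 255], [[0, 0, 0], [0.3, -1.0, 0], 255]]'

```text
clock: 18.5
tcp_pos: [0.5231, 0.2785, 0.1086]
orientation: [-0.001, 0.707, 0.708, -0.001]
wrist_force: [-8.6, 3.8, 10.3]
finger_gap: 0.0167
grip_force: 39.9
```

```bash
python3 - <<'E'
from h import *
s=env.get_state();print(s['tcp_pos'],s['orientation'],s['wrist_force'])
arc(1)
E
```

```text
[0.52311892 0.27849061 0.10858575] [-0.00135915  0.70670014  0.70751141 -0.000814  ] [-8.57695524  3.78865121 10.31433811]
t 18.5 ang 80.64 r 0.0548 Ftan 9.1 Frad 2.3 Fz 10.3 grip 39.9 0.0167
[0.01, -0.09, 0] [0.03, -0.19, 0] [0.04, -0.29, 0] [0.05, -0.38, 0] [0.06, -0.48, 0] [0.06, -0.57, 0] [0.07, -0.67, 0] [0.07, -0.76, 0]
```

```bash
python3 - <<'E'
from h import *
from scipy.optimize import least_squares
P=np.array([(.4711,.189),(.4631,.2475),(.4716,.2606),(.4905,.2746),(.5133,.2794),(.5231,.2785)])
o=least_squares(lambda c:np.hypot(*(P-c[:2]).T)-c[2],[.514,.224,.055]);print(o.x,o.fun)
o=least_squares(lambda c:np.hypot(*(P-c[:2]).T)-.055,[.514,.224]);print(o.x,o.fun)
C=o.x; a0=np.degrees(np.arctan2(.2786-C[1],.5229-C[0]));print(a0)
cmd=np.array([.5259,.2773])
pos=lambda a:C+.055*np.array([np.cos(np.radians(a)),np.sin(np.radians(a))])
for k in range(4):
    st=cmd if k==0 else pos(a0+120*k)
    print(k,*[[round(float(x),2) for x in (100*(pos(a0+120*k+15*i)-st))[::-1]]+[0] for i in range(1,9)])
E
```

```text
[0.51298035 0.22450883 0.05491125] [-3.68813631e-06  1.27205419e-05 -3.09752350e-06 -6.87194196e-06
 -1.91554079e-05  2.00991224e-05]
[0.51307161 0.22444527] [-6.38257800e-05  3.34712920e-05  1.87201135e-05 -2.26214590e-07
 -4.47912177e-05 -2.28882275e-05]
79.71351668816858
0 [0.2, -1.73, 0] [-0.11, -3.14, 0] [-0.76, -4.41, 0] [-1.73, -5.48, 0] [-2.94, -6.26, 0] [-4.3, -6.69, 0] [-5.74, -6.76, 0] [-7.14, -6.46, 0]
1 [-1.28, 0.66, 0] [-2.34, 1.62, 0] [-3.12, 2.83, 0] [-3.56, 4.2, 0] [-3.63, 5.63, 0] [-3.32, 7.03, 0] [-2.67, 8.31, 0] [-1.7, 9.37, 0]
2 [1.21, 0.78, 0] [2.57, 1.22, 0] [4.01, 1.29, 0] [5.41, 0.98, 0] [6.69, 0.33, 0] [7.75, -0.64, 0] [8.53, -1.85, 0] [8.97, -3.21, 0]
3 [0.07, -1.43, 0] [-0.23, -2.84, 0] [-0.89, -4.11, 0] [-1.86, -5.18, 0] [-3.06, -5.96, 0] [-4.43, -6.39, 0] [-5.86, -6.46, 0] [-7.27, -6.16, 0]
```

Call:
carry_out --steps '[[[0, 0, 0], [0.2, -1.73, 0], 255], [[0, 0, 0], [-0.11, -3.14, 0], 255], [[0, 0, 0], [-0.76, -4.41, 0], 255], [[0, 0, 0], [-1.73, -5.48, 0], 255], [[0, 0, 0], [-2.94, -6.26, 0], 255], [[0, 0, 0], [-4.3, -6.69, 0], 255], [[0, 0, 0], [-5.74, -6.76, 0], 255], [[0, 0, 0], [-7.14, -6.46, 0], 255]]'

```text
clock: 19.5
tcp_pos: [0.4609, 0.2065, 0.1087]
orientation: [-0.0, 0.707, 0.707, 0.001]
wrist_force: [6.5, 3.6, 1.2]
finger_gap: 0.0166
grip_force: 39.9
```

```bash
python3 -c "
from h import *
arc(15,C=(.51307,.22445),a0=None); arc(15,C=(.51307,.22445),a0=np.float64(199.7)); print(env.get_state()['orientation'])"
```

```text
t 19.5 ang -161.03 r 0.0552 Ftan -1.2 Frad -7.3 Fz 1.2 grip 39.9 0.0166
[-1.29, 0.64, 0] [-2.36, 1.59, 0] [-3.15, 2.79, 0] [-3.61, 4.15, 0] [-3.7, 5.58, 0] [-3.41, 6.99, 0] [-2.77, 8.27, 0] [-1.82, 9.35, 0] 
t 19.5 ang 199.7 r 0.0552 Ftan -1.2 Frad -7.3 Fz 1.2 grip 39.9 0.0166
[-1.28, 0.66, 0] [-2.34, 1.62, 0] [-3.12, 2.83, 0] [-3.56, 4.19, 0] [-3.63, 5.63, 0] [-3.32, 7.03, 0] [-2.67, 8.31, 0] [-1.7, 9.37, 0] 
[-2.84908984e-04  7.06913251e-01  7.07299174e-01  1.20544343e-03]
```

Call:
carry_out --steps '[[[0, 0, 0], [-1.24, 0.78, 0], 255], [[0, 0, 0], [-2.27, 1.84, 0], 255], [[0, 0, 0], [-3.05, 3.05, 0], 255], [[0, 0, 0], [-3.49, 4.42, 0], 255], [[0, 0, 0], [-3.56, 5.85, 0], 255], [[0, 0, 0], [-3.25, 7.25, 0], 255], [[0, 0, 0], [-2.6, 8.53, 0], 255], [[0, 0, 0], [-1.63, 9.59, 0], 255]]'

```text
clock: 20.5
tcp_pos: [0.5555, 0.1894, 0.1086]
orientation: [-0.001, 0.707, 0.707, -0.001]
wrist_force: [-2.7, 0.3, 10.9]
finger_gap: 0.0167
grip_force: 40.9
```

Call:
carry_out --steps '[[[0, 0, 0], [1.21, 0.78, 0], 255], [[0, 0, 0], [2.57, 1.22, 0], 255], [[0, 0, 0], [4.01, 1.29, 0], 255], [[0, 0, 0], [5.41, 0.98, 0], 255], [[0, 0, 0], [6.69, 0.33, 0], 255], [[0, 0, 0], [7.75, -0.64, 0], 255], [[0, 0, 0], [8.53, -1.85, 0], 255], [[0, 0, 0], [8.97, -3.21, 0], 255]]'

```text
clock: 21.5
tcp_pos: [0.5234, 0.2786, 0.1086]
orientation: [0.0, 0.707, 0.707, -0.001]
wrist_force: [0.2, -4.3, 8.5]
finger_gap: 0.0168
grip_force: 40.7
```

```bash
python3 -c "
from h import *
arc(15,C=(.51307,.22445),a0=None)"
```

```text
t 21.5 ang 79.16 r 0.0551 Ftan -1.0 Frad -4.2 Fz 8.5 grip 40.7 0.0168
[0.08, -1.43, 0] [-0.21, -2.84, 0] [-0.85, -4.12, 0] [-1.81, -5.2, 0] [-3.0, -5.98, 0] [-4.37, -6.44, 0] [-5.8, -6.52, 0] [-7.21, -6.23, 0]
```

Call:
carry_out --steps '[[[0, 0, 0], [0.02, -1.43, 0], 255], [[0, 0, 0], [-0.33, -2.84, 0], 255], [[0, 0, 0], [-0.99, -4.11, 0], 255], [[0, 0, 0], [-1.96, -5.18, 0], 255], [[0, 0, 0], [-3.16, -5.96, 0], 255], [[0, 0, 0], [-4.53, -6.39, 0], 255], [[0, 0, 0], [-5.96, -6.46, 0], 255], [[0, 0, 0], [-7.37, -6.16, 0], 255]]'

```text
clock: 22.5
tcp_pos: [0.4612, 0.2058, 0.1086]
orientation: [-0.001, 0.707, 0.707, -0.0]
wrist_force: [2.1, 2.3, 6.1]
finger_gap: 0.0168
grip_force: 40.4
```

Call:
carry_out --steps '[[[0, 0, 0], [-1.28, 0.66, 0], 255], [[0, 0, 0], [-2.34, 1.62, 0], 255], [[0, 0, 0], [-3.12, 2.83, 0], 255], [[0, 0, 0], [-3.56, 4.2, 0], 255], [[0, 0, 0], [-3.63, 5.63, 0], 255], [[0, 0, 0], [-3.32, 7.03, 0], 255], [[0, 0, 0], [-2.67, 8.31, 0], 255], [[0, 0, 0], [-1.7, 9.37, 0], 255]]'

```text
clock: 23.5
tcp_pos: [0.555, 0.1888, 0.1085]
orientation: [-0.001, 0.707, 0.707, -0.001]
wrist_force: [-4.1, 0.4, 10.4]
finger_gap: 0.0167
grip_force: 41.0
```

Call:
carry_out --steps '[[[0, 0, 0], [1.21, 0.78, 0], 255], [[0, 0, 0], [2.57, 1.22, 0], 255], [[0, 0, 0], [4.01, 1.29, 0], 255], [[0, 0, 0], [5.41, 0.98, 0], 255], [[0, 0, 0], [6.69, 0.33, 0], 255], [[0, 0, 0], [7.75, -0.64, 0], 255], [[0, 0, 0], [8.53, -1.85, 0], 255], [[0, 0, 0], [8.93, -3.05, 0], 255]]'

```text
clock: 24.5
tcp_pos: [0.5253, 0.2781, 0.1086]
orientation: [-0.0, 0.707, 0.707, -0.0]
wrist_force: [1.1, -1.8, 7.7]
finger_gap: 0.0169
grip_force: 40.6
```

Call:
carry_out --steps '[[[0, 0, 0], [0, 0, 0], 255], [[0, 0, 0], [0, 0, 0], 255], [[0, 0, 0], [0, 0, 0], 255], [[0, 0, 0], [0, 0, 0], 255], [[0, 0, 0], [0, 0, 0], 255], [[0, 0, 0], [0, 0, 0], 255], [[0, 0, 0], [0, 0, 0], 255], [[0, 0, 0], [0, 0, 0], 255]]'

```text
clock: 25.5
tcp_pos: [0.5247, 0.2782, 0.1086]
orientation: [-0.001, 0.707, 0.707, -0.001]
wrist_force: [-1.3, 1.1, 8.9]
finger_gap: 0.0168
grip_force: 40.7
```

```bash
python3 -c "
from h import *
s=env.get_state();print(s['tcp_pos'],s['orientation'],s['wrist_force'],s['joint_pos'])
arc(1,C=(.51307,.22445),a0=None)
c,p,d=snap('top','t9')
a=cv2.resize(p[160:250,190:460,::-1],None,fx=2.9,fy=2.9,interpolation=cv2.INTER_CUBIC);cv2.imwrite('pics/t9c.png',cv2.convertScaleAbs(a,alpha=1.3))"
```

```text
[0.52467878 0.2781865  0.10860453] [-9.15459284e-04  7.06957832e-01  7.07254817e-01 -6.40503500e-04] [-1.27398503  1.1064137   8.91924169] [ 3.51822945e-01  4.12331141e-01 -1.17398063e-01  1.04299904e+00
  1.12292274e-03  1.92219819e+00]
t 25.5 ang 77.81 r 0.055 Ftan 1.5 Frad 0.8 Fz 8.9 grip 40.7 0.0168
[0.02, -0.09, 0] [0.04, -0.19, 0] [0.05, -0.28, 0] [0.07, -0.38, 0] [0.08, -0.47, 0] [0.09, -0.57, 0] [0.1, -0.66, 0] [0.11, -0.76, 0]
```

View pics/t9c.png

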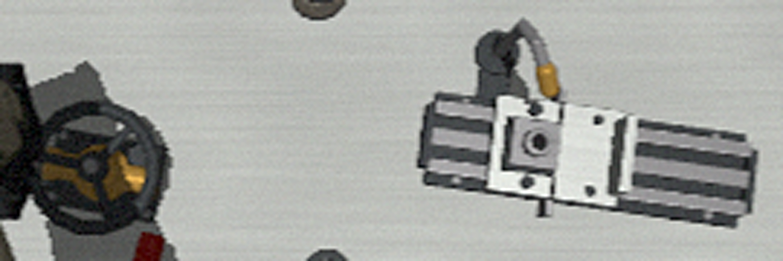

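The pallet's line still meets the fingers at the station (column ~545) and the wheel is 1.9° short of two turns, so I make the last correction.

Call:
carry_out --steps '[[[0, 0, 0], [0.02, -0.1, 0], 255], [[0, 0, 0], [0.04, -0.2, 0], 255], [[0, 0, 0], [0.04, -0.2, 0], 255], [[0, 0, 0], [0.04, -0.2, 0], 255], [[0, 0, 0], [0.04, -0.2, 0], 255], [[0, 0, 0], [0.04, -0.2, 0], 255], [[0, 0, 0], [0.04, -0.2, 0], 255], [[0, 0, 0], [0.04, -0.2, 0], 255]]'

```text
clock: 26.55
tcp_pos: [0.5233, 0.2785, 0.1086]
orientation: [-0.0, 0.707, 0.707, -0.0]
wrist_force: [0.4, 0.4, 6.6]
finger_gap: 0.017
grip_force: 40.5
```

```bash
python3 -c "
from h import *
for i in range(4):
    arc(1,n=0,C=(.51307,.22445)); print(env.get_state()['tcp_pos']); env.read_camera('wrist')"
```

```text
t 26.55 ang 79.25 r 0.055 Ftan -0.3 Frad 0.5 Fz 6.6 grip 40.5 0.017

[0.5233322  0.27847713 0.10862   ]
t 26.6 ang 79.25 r 0.055 Ftan 0.0 Frad 0.4 Fz 7.9 grip 40.5 0.0171

[0.52333076 0.27848543 0.10859456]
t 26.65 ang 79.23 r 0.055 Ftan -1.5 Frad 1.1 Fz 6.9 grip 40.5 0.0171

[0.52334795 0.27848783 0.10863096]
t 26.7 ang 79.26 r 0.055 Ftan -1.1 Frad 0.9 Fz 7.4 grip 40.5 0.0167

[0.52331628 0.27848874 0.10861272]
```

```bash
python3 -c "
from workcell import env
print(env.hand_in())"
```

```text
the job is handed in; nothing more can be done
None
```

I handed the job in at about 27 s: the pallet is in its detent with its lines on the index fingers, and the valve was shut against its stop then opened two full turns (to within about 0.5°), with the crank handle still gripped; I saw no sign of other items being touched but took no full-bench picture at the end.

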